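# Ready the pacifier steriliser and hold its tray open

### The arm

A 7-joint arm with a two-finger parallel gripper is mounted at the origin on the work surface. World frame = base frame: x ahead of the robot, y to its left, z up, the work surface at z = 0. Lengths are in m, angles in degrees, forces in N, time in s.
With the tool pointing down it reaches from about 0.4 to 0.875 m from the base axis. Payload 6.5 kg.
Tool frame: the origin (TCP) lies midway between the tips of the shut fingers; the grasp point (between the pads) lies r.grip_depth behind it (r.grip_depth is the distance from the TCP to the grasp point, in m); z points along the fingers, y is the line along which they close (so a half turn about z gives the same grasp; the last joint's range is limited). The gripper opens to 88 mm and grips with 3 to 60 N. Pads are 18 mm wide; open, the fingers measure 123 mm over their backs; the gripper's body (75 mm by 187 mm) begins 45 mm behind the grasp point.
Start: joints at [65.936, 30.733, -0.252, 88.115, 0.149, 61.152, -4.079], TCP at [0.225, -0.61, 0.239] pointing down, gripper open.
Joint ranges: [-154.64, 154.64], [-21.42, 123.67], [-72.66, 72.17], [13.99, 137.28], [-74.86, 254.86], [10.95, 109.41], [-158.01, 158.01]. Speed limits (degrees/s): [136.94, 136.94, 180, 180, 180, 180, 180].

### API

Orientations are given as a 3x3 rotation matrix whose columns are the frame's x, y, z axes.
In Python, from cell import r, imaging, order, telemetry gives the robot as it stands (r), with the cameras (imaging), the job (order) and the readings (telemetry).
- The arm moves only by the tool drive_effector, called after ">>>" by a JSON object that holds its "api" and its "payload", one argument or row to a line. Schema: {"type":"object","properties":{"steps":{"type":"array","items":{"type":"array","items":{"type":"array","items":{"type":"number"},"minItems":6,"maxItems":6},"minItems":1,"maxItems":20},"minItems":1,"maxItems":1},"aperture":{"type":"number"},"only":{"type":"string"},"quiet":{"type":"boolean"},"lines":{"type":"string"}},"required":["steps"],"additionalProperties":false}. steps is a list that holds a single list of rows (three levels of brackets), with 1 to 20 rows, each of 6 numbers: dx, dy, dz in m, then a rotation vector rx, ry, rz in degrees; each row is the pose to reach, as a shift and turn from the pose commanded when the call began, along the tool's axes at that moment; what a row does not reach only later rows make up. A row lasts 1/8 s, in which the tool goes at most 0.0625 m and 10.7 degrees, less where a joint would pass 70% of its speed; a pose out of reach is approached as far as the arm can. aperture is the finger opening in m, set as the call begins (left out keeps the last). The fingers move at their own pace and stop on an object; the grip force is fixed at half the most. Time passes only in rows, so rows that do not move let the fingers close. The tool returns the time, the measured TCP pose, the force, the opening and the grip force at its end. only (a regular expression) keeps the lines of the reply that match it, lines (a string "A,B") keeps lines A to B, and quiet returns only ok. Input that does not fit is refused with a message, and nothing moves.
- telemetry.read_state(): the state, without advancing time (a new reading comes with each control period).
- imaging.read_camera(name): name is "scene" or "top" or "wrist"; returns a dict with "frame" (420x560x3 uint8, red, green, blue), "intrinsics" (3x3 intrinsics, pixels), "rvec" (rotation vector, rad) and "tvec" (3), from world to camera coordinates, as OpenCV has them; the wrist camera has in their place "tool_from_camera" (4x4, takes a point from camera to tool coordinates, whose origin is the TCP and whose axes are the flange's). Camera axes: x right, y down, z forward; pixel columns grow to the right and rows downward; lengths in m; the calibration is good to about 2 mm. The wrist camera is an equidistant fisheye: a pixel r from the principal point sees the ray r / f radians off the axis. A picture is of the moment at which its call begins: read the wrist's pose just before it. There is no depth.
- order.job_done(): hands the job in; it is judged then, once.
The state is a dict: "clock": time; "joint_positions": joint angles; "dq": joint speeds; "effort": joint torques, N m; "tool_pos": TCP position; "orientation": TCP orientation; "wrist_force": force on the tool from outside, world axes, zero at the start; "moment": the same for the moment, N m; "opening": finger opening in m; "grasp_force": force on a finger pad.
Only numpy, scipy, OpenCV 4.12 (cv2) and the standard library are available. Lean on these libraries where they do the work, as an engineer would, in place of code of your own. Each camera call takes 0.05 s, during which the arm holds its last target. There are 200 camera calls.

### The job

Get the pacifier steriliser ready for loading: flip its hinged drying leaf all the way over so that it lies flat on its side rest with the pegs facing up, and only then pull the spring-loaded tray out until its pointer lines up with the steel mark on the deck. The tray springs back if let go, so finish while still holding it steady at the mark with the gripper. Leave the tumbler, spoon rest, milk bottle and balm jar where they are.

Things in the scene. Friction and masses are not known exactly. Their poses are not given: they have to be found in the camera images.
- steriliser: White steriliser, fixed. Origin: on the dresser top, mid-width under the front face of its rear box; +x to its rear, +y to its left, z up. In mm: rear box x 0 to 100, y +-75, 94 high. Deck x -150 to 0, y +-75, 30 high; on it a hinge wall y 55 to 65, x -118 to -18, 90 high, and a slim post at (-119, -60), 93 high. Leaf's side rest: x -113 to -23, y 112 to 148, 90 high.
- leaf (a joint): Angle of the drying leaf, a 114 x 100 x 6 mm grey plate hinged parallel to the steriliser's x. 0 = shut, level over the deck and the tray's grip, four 23 mm pegs pointing down; pi/2 = upright; 3.14 = flipped fully over to +y, flat on the side rest, pegs up. Limits 0 and 3.14. Stiff hinge (0.07 N m, 0.5 N at the pull): stays where left.
- leaf_pull (a point): Centre of the leaf's T-shaped pull: a round bar 12 mm thick, 34 mm long, parallel to the hinge and 135 mm from its axis, on a 16 mm wide neck standing 35 mm out of the leaf's free edge. Its end faces can be pinched from above (fingers closing along the steriliser's x), and it turns between the fingers as the leaf swings.
- leaf_hinge (a point): Point on the hinge axis of the leaf level with the T-pull, at (-68, 55, 98) mm in the steriliser's frame.
- tray (a joint): How far the grey tray is pulled out (m) towards the steriliser's -x: 0 = sprung home, stop at 0.085. The spring pulls it back with about 4 N at home and 110 N/m more on the way out (about 10 N at 50 mm). It does not stay out by itself.
- tray_grip (a point): Point to grip the tray: on the upright grip plate at its front, 12 mm thick (steriliser's x) and 30 mm wide (y), standing from 40 to 84 mm above the dresser top; this point is at 71 mm. At home it is 55 mm in front of the rear box, under the shut leaf. The tray's rims behind it are 48 mm above the dresser top.
- tray_pointer (a point): Tip of the tray's pointer, a small tongue 5 mm thick along x that sticks out of the tray's right (-y) side, directly beside the grip plate (same x as tray_grip), 40 mm above the dresser top.
- mark: Steel mark: small upright block on the deck right of the tray, 5 mm (x) by 18 mm (y), 13 mm high; origin at the centre of its underside (30 mm above the dresser top), axes as the steriliser's. The pointer is at the mark when both have the same x in the steriliser's frame; that takes a pull of about 37 to 63 mm.
- tumbler: Bystander: frosted tumbler, 68 mm across, 100 mm high, beside the left of the rear box; origin at its underside.
- spoon_rest: Bystander: steel spoon rest, 10 mm high, 100 x 70 mm with a 50 mm tongue, right of the deck; origin at its underside.
- milk_bottle: Bystander: clear milk bottle, 60 mm across, 150 mm high, on the left; origin at its underside.
- balm_jar: Bystander: white balm jar, 60 mm across, 50 mm high, on the left; origin at its underside.

How it is judged (in metres and radians):
On the way, in this order (a step that is already met when the one before it is completed fails the run):
1. the drying leaf is flipped fully over, pegs up (value of joint leaf above 2.97 rad and x of tray_pointer in the frame of mark above 0.02 m), for 0.2 s.
2. the robot holds the tray with its pointer at the mark (x of tray_pointer in the frame of mark between -0.005 and 0.005 m and contact force between the fingers and tray above 3 N), for 0.5 s.
At the end, for the whole second after the job is handed in: The leaf lies flipped over within 0.17 rad of flat; the tray's pointer is within 5 mm of the mark along the pull, at rest, and the fingers bear on the tray (more than 3 N) and go on holding it through the last second (all of step 2 and value of joint leaf above 2.97 rad and velocity of joint tray between -0.01 and 0.01 m/s); the arm keeps its last pose, push and grip.
It fails at once if a bystander is moved by more than 20 mm or tipped (distance of any of tumbler, spoon_rest, milk_bottle, balm_jar from where it was at the start of the episode above 0.02 m or angle between any of tumbler, milk_bottle's own z axis and vertical above 0.4 rad).
It also fails if it takes over 48 s, if anything falls off the work surface, if the arm or the gripper's body presses on something with over 40 N, if the wrist force passes 120 N, or if a joint passes its speed limit or range.

## Working session

There is one attempt and no reset: what is moved stays moved. The work goes in short steps, Python scripts to look and compute and a tool call to move; the robot and the scene stay as the last step left them, time stands still between calls to the robot, and variables do not carry over. Pictures are saved under pics/ and viewed, at most 10 in all, crops included, and the job is handed in when it is done.

```bash
ls; mkdir -p pics
```

Run:
```python
from cell import r, imaging, order, telemetry
import cv2,pickle,numpy as np
s=telemetry.read_state();print(s['clock'],s['tool_pos'],s['orientation'],r.grip_depth)
d={}
for n in("scene","top"):
    c=imaging.read_camera(n);d[n]=c;cv2.imwrite(f'pics/{n}0.png',c['frame'][:,:,::-1]);print(n,c['intrinsics'],c['rvec'],c['tvec'])
pickle.dump(d,open('c0.pkl','wb'))
```

```text
cell.py
pics
0.0 [ 0.22500116 -0.60917742  0.23785905] [[ 9.38007812e-01  3.46613359e-01 -7.24089782e-04]
 [ 3.46614083e-01 -9.38006575e-01  1.53060150e-03]
 [-1.48674049e-04 -1.68669588e-03 -9.99998566e-01]] 0.0187
scene [[404.34841086   0.         284.61913936]
 [  0.         404.34841086 205.05892332]
 [  0.           0.           1.        ]] [ 2.28622215  0.56892862 -0.25883601] [-0.51597959 -0.03298545  1.27400855]
top [[453.71992778   0.         278.15053299]
 [  0.         453.71992778 206.4120456 ]
 [  0.           0.           1.        ]] [ 2.14092982 -2.10866689  0.2033809 ] [0.08797539 0.51116316 1.30612433]
```

View pics/scene0.png

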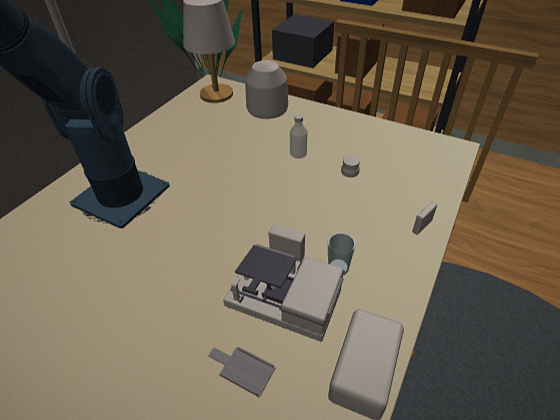

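View pics/top0.png

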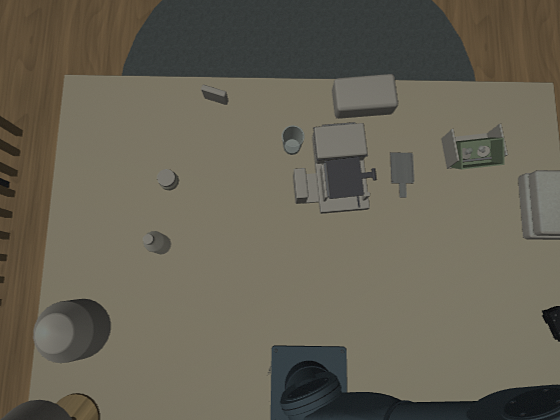

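The top view shows the steriliser at about (343,170), with the T-pull at (374,174), the side rest at (300,185), the tumbler at (292,140) and the spoon rest at (402,170). I'll zoom in for corners.

Run:
```python
import cv2,pickle,numpy as np
d=pickle.load(open('c0.pkl','rb'))
a=d['top']['frame'][110:220,280:420,::-1];b=d['scene']['frame'][215:345,210:370,::-1]
g=lambda a:np.uint8(255*(a/255)**.6)
A=cv2.resize(g(a),None,fx=5,fy=5,interpolation=cv2.INTER_CUBIC);B=cv2.resize(g(b),None,fx=4.5,fy=4.5,interpolation=cv2.INTER_CUBIC)
for k in range(0,140,10):cv2.putText(A,str(280+k) if k%20==0 else '|',(k*5,10),0,.35,(0,0,255))
for k in range(0,110,10):cv2.putText(A,str(110+k),(0,k*5+4),0,.35,(0,0,255))
cv2.imwrite('pics/a.png',A);cv2.imwrite('pics/b.png',B);print(A.shape,B.shape)
```

```text
(550, 700, 3) (585, 720, 3)
```

View pics/a.png

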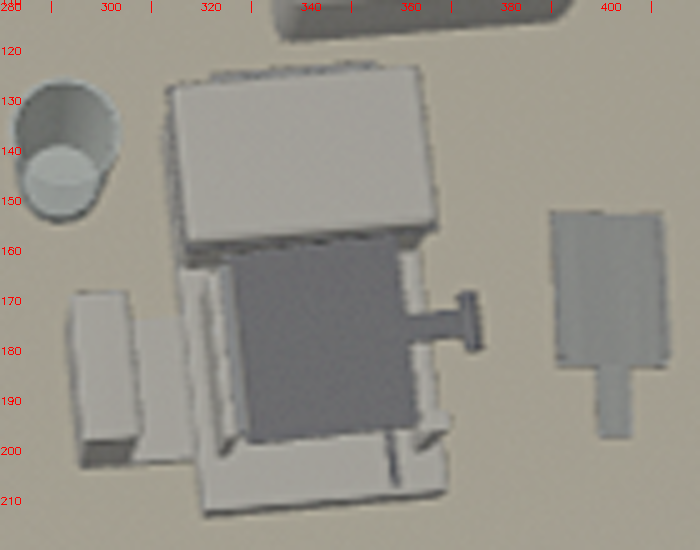

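View pics/b.png

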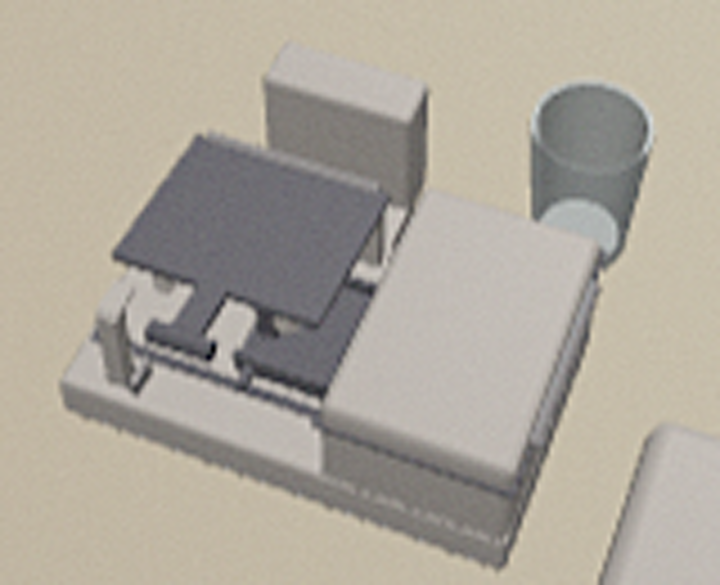

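The top crop gives these full-image positions: box top corners (315,127), (363,123), (367,156) and (318,158); deck front corners (321,213) and (369,209); T-bar centre (374,174). The mark is still hidden under the leaf.

Create h.py:
```python
import cv2,numpy as np,pickle
def ray(c,px,z):
    K,R,t=c['intrinsics'],cv2.Rodrigues(c['rvec'])[0],c['tvec']
    v=R.T@np.linalg.solve(K,[px[0],px[1],1]);o=-R.T@t
    return (o+v*(z-o[2])/v[2])[:2]
```

Run:
```python
from h import *
d=pickle.load(open('c0.pkl','rb'));c=d['top'];s=d['scene']
P=[((315,127.4),(.1,.075),.094),((363,123.4),(.1,-.075),.094),((367.2,155.6),(0,-.075),.094),((318,158),(0,.075),.094),((321,212.6),(-.15,.075),.03),((369,208.6),(-.15,-.075),.03),((373.8,174.2),(-.068,-.08),.098)]
W=np.array([ray(c,p,z) for p,_,z in P]);M=np.array([m for _,m,_ in P])
mc,wc=M.mean(0),W.mean(0);H=(M-mc).T@(W-wc)
th=np.arctan2(H[0,1]-H[1,0],H[0,0]+H[1,1]);R=np.array([[np.cos(th),-np.sin(th)],[np.sin(th),np.cos(th)]])
t=wc-R@mc;print('yaw',np.degrees(th),'org',t);print((W-(M@R.T+t)).round(4).tolist())
for n,m in(('pull',(-.068,-.08)),('hinge',(-.068,.055)),('grip',(-.055,0)),('flipped',(-.068,.19))):print(n,R@m+t)
for n,p in(('Tscene',(210+181/4.5,215+342/4.5)),):print(n,ray(s,p,.1))
for n,p,z in(('tumb',(291,147),.0),('spoon tip',(402.5,197),.01),('spoon l',(391,152),.01)):print(n,R.T@(ray(c,p,z)-t))
np.savez('pose.npz',R=R,t=t,th=th)
```

```text
yaw 5.888256454873866 org [ 0.65295375 -0.09218677]
[[-0.0024, -0.0031], [-0.0028, 0.0027], [-0.0032, 0.0026], [0.0025, -0.0016], [0.0001, -0.0009], [-0.0007, 0.0031], [0.0066, -0.0027]]
pull [ 0.59351962 -0.17874071]
hinge [ 0.57967015 -0.04445299]
grip [ 0.59824394 -0.09782915]
flipped [0.56582068 0.08983473]
Tscene [ 0.59194143 -0.16857804]
tumb [0.07324787 0.1431356 ]
spoon tip [-0.11997956 -0.18399084]
spoon l [ 0.02653268 -0.16798934]
```

Add to h.py:
```python
def go(p,rx):
    """tool-frame shift and turn from the present pose to world p, tool down, tool y along yaw rx (deg)"""
    from cell import r, imaging, order, telemetry
    from scipy.spatial.transform import Rotation as Ro
    s=telemetry.read_state();T=np.array(s['orientation']);a=np.radians(rx)
    y=np.array([np.cos(a),np.sin(a),0]);z=np.array([0,0,-1.]);G=np.c_[np.cross(y,z),y,z]
    print('shift',(T.T@(np.array(p)-s['tool_pos'])).round(4),'rot',Ro.from_matrix(T.T@G).as_rotvec(degrees=True).round(2))
```

```bash
python3 -c "
from h import *
go([.58,-.18,.2],5.9)"
```

```text
shift [ 0.4817 -0.2796  0.0383] rot [-8.000e-02 -5.000e-02 -7.563e+01]
```

>>> {"api": "drive_effector", "payload": {
  "steps": [
    [[0.4817,-0.2796,0.0383,0,0,-75.6],[0.4817,-0.2796,0.0383,0,0,-75.6],[0.4817,-0.2796,0.0383,0,0,-75.6],[0.4817,-0.2796,0.0383,0,0,-75.6],[0.4817,-0.2796,0.0383,0,0,-75.6],[0.4817,-0.2796,0.0383,0,0,-75.6],[0.4817,-0.2796,0.0383,0,0,-75.6],[0.4817,-0.2796,0.0383,0,0,-75.6],[0.4817,-0.2796,0.0383,0,0,-75.6],[0.4817,-0.2796,0.0383,0,0,-75.6],[0.4817,-0.2796,0.0383,0,0,-75.6],[0.4817,-0.2796,0.0383,0,0,-75.6],[0.4817,-0.2796,0.0383,0,0,-75.6]]
  ],
  "aperture": 0.05
}}

```text
clock: 1.72
tool_pos: [0.5795, -0.1821, 0.2005]
orientation: [[-0.1, 0.995, -0.0], [0.995, 0.1, -0.001], [-0.001, -0.0, -1.0]]
wrist_force: [-0.3, 0.1, -0.4]
opening: 0.0497
grasp_force: 0.0
```

Add to h.py:
```python
def wray(s,c,px,z):
    """wrist fisheye pixel onto world plane z"""
    K=c['intrinsics'];q=np.array([px[0]-K[0,2],px[1]-K[1,2]]);f=K[0,0];rr=np.hypot(*q);a=rr/f
    v=np.r_[np.sin(a)*q/max(rr,1e-9),np.cos(a)];X=np.array(c['tool_from_camera']);T=np.array(s['orientation'])
    v=T@X[:3,:3]@v;o=T@X[:3,3]+s['tool_pos'];return (o+v*(z-o[2])/v[2])[:2]
def wshot(name):
    from cell import r, imaging, order, telemetry
    s=telemetry.read_state();c=imaging.read_camera('wrist');pickle.dump((s,c),open(name+'.pkl','wb'))
    g=np.uint8(255*(c['frame']/255)**.6)[:,:,::-1]
    cv2.imwrite(f'pics/{name}.png',cv2.resize(g,None,fx=1.4,fy=1.4,interpolation=cv2.INTER_CUBIC));print(s['clock'],s['tool_pos'],s['joint_positions'])
```

```bash
python3 -c "
from h import *
wshot('w1')"
```

```text
1.725 [ 0.57948587 -0.1820794   0.20049073] [ 30.1168829   30.99011829 -23.46617369  95.79166346  14.3302492
  56.20626142   7.35537026]
```

View pics/w1.png

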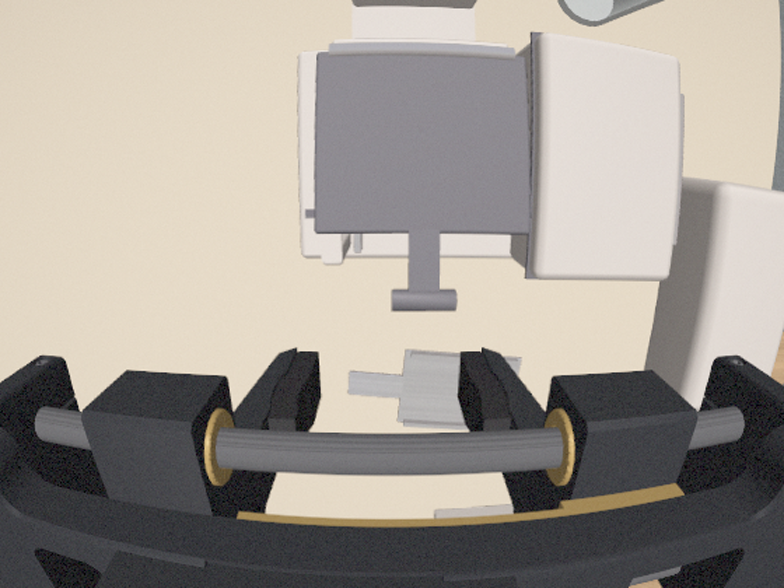

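The wrist picture shows the T bar centred at about (424,300), that is (302.9,214.3) at native scale. The leaf's free edge runs from (315,232) to (528,233).

Run:
```python
from h import *
s,c=pickle.load(open('w1.pkl','rb'))
w=lambda x,y,z:wray(s,c,(x/1.4,y/1.4),z)
T=w(424,300,.098);print('T',T)
a=w(315,232,.101);b=w(528,233,.101);print('leafedge',a,b,np.hypot(*(b-a)),np.degrees(np.arctan2(*(b-a)[::-1])))
a=w(538,277,.094);b=w(667,277,.094);e=w(538,33,.094);print('box',a,b,e,np.degrees(np.arctan2(*(b-a)[::-1])),np.hypot(*(b-a)),np.hypot(*(e-a)))
t=np.radians(5.9);R=np.array([[np.cos(t),-np.sin(t)],[np.sin(t),np.cos(t)]])
print('org from box',a-R@[0,-.075],'from T',T-R@[-.068,-.08])
go([T[0],T[1],.0795],5.9)
```

```text
T [ 0.59992217 -0.1830916 ]
leafedge [ 0.53557426 -0.14937483] [ 0.65362745 -0.13732767] 0.1186662888586613 5.826782415836382
box [ 0.66675186 -0.16341188] [ 0.76000532 -0.1529786 ] [ 0.64848737 -0.02055167] 6.383759882474995 0.09383529121680786 0.14402303022526722
org from box [ 0.65904242 -0.08880917] from T [ 0.65933856 -0.09652548]
shift [-0.0033  0.0201  0.121 ] rot [-0.01  0.02 -0.13]
```

>>> {"api": "drive_effector", "payload": {
  "steps": [
    [[-0.003,0.020,0.03,0,0,0],[-0.003,0.020,0.07,0,0,0],[-0.003,0.020,0.1,0,0,0],[-0.003,0.020,0.12,0,0,0],[-0.003,0.020,0.12,0,0,0],[-0.003,0.020,0.12,0,0,0]]
  ]
}}

```text
clock: 2.52
tool_pos: [0.6013, -0.1818, 0.0816]
orientation: [[-0.102, 0.995, 0.002], [0.995, 0.102, -0.0], [-0.001, 0.002, -1.0]]
wrist_force: [0.3, 0.7, 0.4]
opening: 0.0503
grasp_force: 0.0
```

>>> {"api": "drive_effector", "payload": {
  "steps": [
    [[0,0,0,0,0,0],[0,0,0,0,0,0],[0,0,0,0,0,0],[0,0,0,0,0,0]]
  ],
  "aperture": 0.02
}}

```text
clock: 3.02
tool_pos: [0.5979, -0.1824, 0.0801]
orientation: [[-0.101, 0.995, -0.005], [0.995, 0.101, -0.001], [-0.0, -0.005, -1.0]]
wrist_force: [-5.7, -1.6, 0.8]
opening: 0.0317
grasp_force: 31.2
```

```bash
python3 -c "
from h import *
wshot('w2')"
```

```text
3.025 [ 0.59792804 -0.18235672  0.08007115] [ 27.04316596  41.46949057 -20.34215869  96.61964963  18.94524732
  45.59179375   3.77541878]
```

View pics/w2.png

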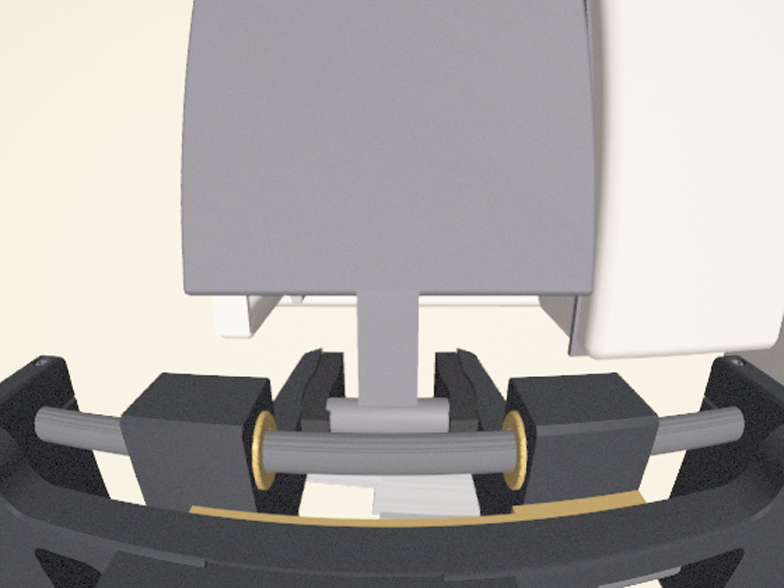

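The T bar is pinched between the pads, with its ends at (328,415) and (448,415). Next is the first half of the arc.

>>> {"api": "drive_effector", "payload": {
  "steps": [
    [[0.0007,0,-0.0141,0,0,0],[0.003,0,-0.0281,0,0,0],[0.0066,0,-0.0417,0,0,0],[0.0117,0,-0.0549,0,0,0],[0.0181,0,-0.0675,0,0,0],[0.0258,0,-0.0794,0,0,0],[0.0347,0,-0.0903,0,0,0],[0.0447,0,-0.1003,0,0,0],[0.0556,0,-0.1092,0,0,0],[0.0675,0,-0.1169,0,0,0],[0.0801,0,-0.1233,0,0,0],[0.0933,0,-0.1284,0,0,0],[0.1069,0,-0.1321,0,0,0],[0.1209,0,-0.1343,0,0,0],[0.135,0,-0.135,0,0,0]]
  ]
}}

```text
clock: 4.95
tool_pos: [0.583, -0.0465, 0.2086]
orientation: [[-0.104, 0.995, -0.009], [0.995, 0.104, 0.001], [0.002, -0.008, -1.0]]
wrist_force: [12.1, -1.5, -51.8]
opening: 0.0308
grasp_force: 33.5
```

>>> {"api": "drive_effector", "payload": {
  "steps": [
    [[0,0,0.004,0,0,0],[0,0,0.006,0,0,0]]
  ]
}}

```text
clock: 5.2
tool_pos: [0.584, -0.0475, 0.2082]
orientation: [[-0.103, 0.995, -0.006], [0.995, 0.103, -0.001], [0.0, -0.006, -1.0]]
wrist_force: [-7.7, -0.4, -7.2]
opening: 0.0309
grasp_force: 30.4
```

```bash
python3 -c "
from h import *
from cell import r, imaging, order, telemetry
c=imaging.read_camera('scene');f=c['frame'][120:345,170:390,::-1]
cv2.imwrite('pics/s1.png',cv2.resize(np.uint8(255*(f/255)**.6),None,fx=2.6,fy=2.6,interpolation=2))"
```

```text
(no output)
```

View pics/s1.png

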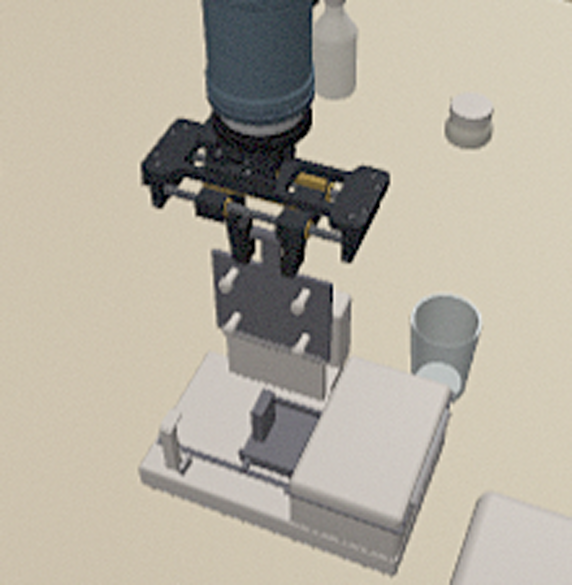

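The leaf is upright with its pegs facing the steriliser's right side, and the relief dropped the force. Now the second half.

>>> {"api": "drive_effector", "payload": {
  "steps": [
    [[0.0141,0,0.0007,0,0,0],[0.0281,0,0.003,0,0,0],[0.0417,0,0.0066,0,0,0],[0.0549,0,0.0117,0,0,0],[0.0675,0,0.0181,0,0,0],[0.079,0,0.0258,0,0,0],[0.090,0,0.0347,0,0,0],[0.0995,0,0.0447,0,0,0],[0.1085,0,0.0556,0,0,0],[0.116,0,0.0675,0,0,0]]
  ]
}}

```text
clock: 6.5
tool_pos: [0.5728, 0.065, 0.1422]
orientation: [[-0.1, 0.995, -0.004], [0.995, 0.1, -0.005], [-0.004, -0.005, -1.0]]
wrist_force: [-8.5, -7.4, -2.5]
opening: 0.0312
grasp_force: 29.8
```

>>> {"api": "drive_effector", "payload": {
  "steps": [
    [[0,0,0,0,0,0]]
  ]
}}

```text
clock: 6.62
tool_pos: [0.5728, 0.0653, 0.1417]
orientation: [[-0.101, 0.995, -0.004], [0.995, 0.101, -0.005], [-0.004, -0.005, -1.0]]
wrist_force: [-8.1, -6.7, -3.1]
opening: 0.0313
grasp_force: 29.9
```

>>> {"api": "drive_effector", "payload": {
  "steps": [
    [[0.0064,0,0.0126,0,0,0],[0.0115,0,0.0258,0,0,0],[0.015,0,0.0394,0,0,0],[0.017,0,0.0534,0,0,0],[0.0175,0,0.0655,0,0,0],[0.0175,0,0.0675,0,0,0],[0.0175,0,0.0675,0,0,0]]
  ]
}}

```text
clock: 7.5
tool_pos: [0.5709, 0.0839, 0.075]
orientation: [[-0.101, 0.995, -0.004], [0.995, 0.101, -0.003], [-0.002, -0.005, -1.0]]
wrist_force: [-9.7, -3.8, -0.4]
opening: 0.0312
grasp_force: 29.8
```

>>> {"api": "drive_effector", "payload": {
  "steps": [
    [[0,0,0.003,0,0,0],[0,0,0.005,0,0,0],[0,0,0.005,0,0,0]]
  ]
}}

```text
clock: 7.88
tool_pos: [0.5711, 0.084, 0.0712]
orientation: [[-0.101, 0.995, -0.004], [0.995, 0.101, -0.003], [-0.003, -0.004, -1.0]]
wrist_force: [-13.4, -5.0, 9.1]
opening: 0.0305
grasp_force: 29.4
```

>>> {"api": "drive_effector", "payload": {
  "steps": [
    [[0,0,0,0,0,0],[0,0,0,0,0,0],[0,0,0,0,0,0]]
  ],
  "aperture": 0.05
}}

```text
clock: 8.25
tool_pos: [0.5749, 0.0862, 0.0709]
orientation: [[-0.102, 0.995, 0.004], [0.995, 0.102, 0.001], [0.001, 0.004, -1.0]]
wrist_force: [0.3, 0.5, 0.8]
opening: 0.0499
grasp_force: 0.0
```

>>> {"api": "drive_effector", "payload": {
  "steps": [
    [[0,0,-0.05,0,0,0],[0,0,-0.1,0,0,0],[0,0,-0.14,0,0,0],[-0.06,0,-0.14,0,0,0],[-0.12,0,-0.14,0,0,0],[-0.18,0,-0.14,0,0,0],[-0.23,0,-0.14,0,0,0],[-0.23,0,-0.14,0,0,0],[-0.23,0,-0.14,0,0,0],[-0.23,0,-0.14,0,0,0]]
  ]
}}

```text
clock: 9.5
tool_pos: [0.5969, -0.141, 0.2098]
orientation: [[-0.105, 0.994, 0.001], [0.994, 0.105, 0.001], [0.001, 0.001, -1.0]]
wrist_force: [-0.1, -0.1, 0.0]
opening: 0.0501
grasp_force: 0.0
```

```bash
python3 -c "
from h import *
wshot('w3')"
```

```text
9.5 [ 0.59685315 -0.14100256  0.20977468] [ 26.17539016  30.96156101 -23.81386164  94.44863199  14.1849459
  57.56138946   3.77145727]
```

View pics/w3.png

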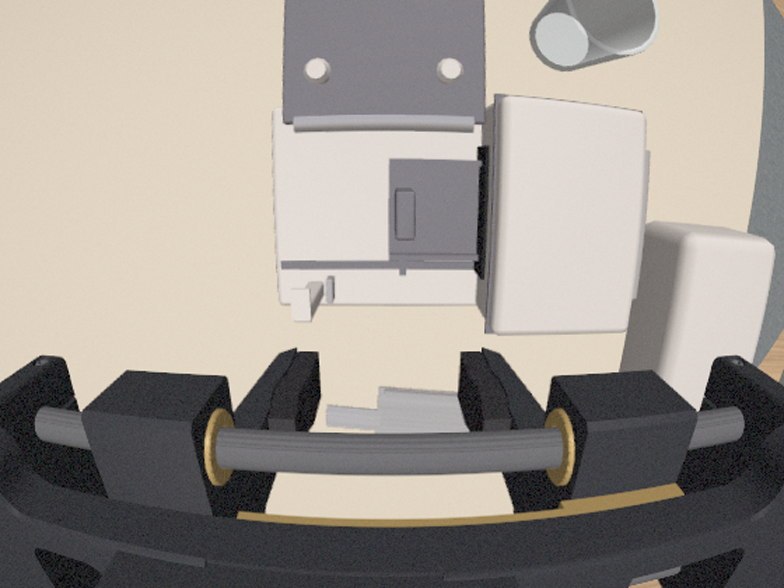

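The leaf lies flipped over with its pegs up at (316,69) and (450,69). The tray's grip plate is at (404,215), the pointer at (403,271) and the mark at (329,290). I'll read the pixel profiles to measure these precisely.

Run:
```python
from h import *
s,c=pickle.load(open('w3.pkl','rb'));g=cv2.cvtColor(c['frame'],cv2.COLOR_RGB2GRAY);print(c['intrinsics'][:2].round(1).tolist(),g.shape)
print('mark cols 226-246');print(g[194:220:2,226:247])
print('ptr cols 280-298');print(g[188:200,280:298])
print('grip');print(g[130:176:4,276:302])
```

```text
[[325.2, 0.0, 277.7], [0.0, 325.2, 210.1]] (420, 560)
mark cols 226-246
[[204 201 206 201 202 203 204 205 204 203 203 202 204 202 203 201 201 200
  204 204 202]
 [203 203 203 205 202 205 204 200 189 181 182 185 188 195 203 203 204 202
  201 203 201]
 [202 203 203 205 204 203 203 163 114 104 103  92 108 175 203 203 205 202
  199 204 204]
 [191 188 192 192 199 202 182 156 150 148 145 100  96 177 204 203 204 205
  203 203 203]
 [151 153 151 143 140 174 179 141 144 143 136  92  67 169 203 204 203 203
  203 203 204]
 [152 149 140 113  78 149 179 145 146 145 138  92  70 171 204 204 203 204
  202 203 203]
 [149 138 108  75  66 150 180 152 144 141 137  92  68 171 205 201 203 202
  204 202 204]
 [134 104  74  64  63 151 175 141 146 142 142  94  68 171 204 205 205 202
  202 205 203]
 [103  69  70  64  68 140 160 141 144 143 140 103  47 166 205 204 205 202
  203 204 202]
 [ 73  67  64  70 133 196 188 158 147 142 141 104  59 166 205 203 204 207
  203 206 203]
 [ 68  63  67 134 194 203 177 146 141 144 140 106 148 197 204 205 203 207
  205 203 204]
 [ 62  66 117 169 181 181 183 170 143 139 139 139
[... 1661 characters left out ...]
85  88  84
   87  67  56  85  83  87  86  84]
 [199 137  86  84  84  72  36  63  82  84  88  86  88  86  85  84  85  83
   81  70  51  87  88  90  85  86]
 [198 135  86  83  87  74  43  63  78  85  88  87  85  85  86  83  80  86
   81  69  49  84  84  88  85  90]
 [200 137  90  84  86  71  46  66  81  85  86  88  82  86  81  86  85  81
   80  71  56  83  86  82  80  84]
 [200 138  91  83  85  86  46  65  78  85  86  84  84  85  83  84  82  81
   75  65  52  85  86  81  84  85]
 [198 143  91  87  83  87  62  57  61  61  65  61  62  61  64  59  62  58
   63  55  84  82  84  81  86  85]
 [202 140  92  84  85  81  83  84  87  83  84  87  84  84  85  82  83  86
   83  84  86  83  86  84  86  88]]
```

Run:
```python
from h import *
s,c=pickle.load(open('w3.pkl','rb'));th=np.radians(5.9);R=np.array([[np.cos(th),-np.sin(th)],[np.sin(th),np.cos(th)]])
w=lambda x,y,z:R.T@wray(s,c,(x,y),z)
mt=w(234.5,207,.043);mb=w(238.75,207,.03);p=w(287.2,194,.0425);g0=w(281.7,154,.084);g1=w(295.6,154,.084)
print('mark top',mt,'base right edge-2.5',mb[0]-.0025,'ptr',p,'pull',p[0]-mt[0],p[0]-mb[0]+.0025)
print('grip edges',g0,g1)
print('mark y', w(234.5,200,.043)[1],w(234.5,216,.043)[1], 'hinge wall/leaf edge z101',w(285/1.4,60/1.4,.101),w(484/1.4,60/1.4,.101))
gp=np.array([p[0],(w(288,134,.084)[1]+w(288,171,.084)[1])/2]);print('grip ster',gp)
W=R@gp;print(W);go([W[0],W[1],.054],5.9);go([W[0],W[1],.15],5.9)
```

```text
mark top [ 0.536048   -0.21674299] base right edge-2.5 0.5362733672697746 ptr [ 0.58891859 -0.20341636] pull 0.052870591316741766 0.0526452210018003
grip edges [ 0.58267774 -0.158852  ] [ 0.5943395  -0.15878483]
mark y -0.20946291937441 -0.22623672202530923 hinge wall/leaf edge z101 [ 0.52105604 -0.06642361] [ 0.63225835 -0.06651546]
grip ster [ 0.58891859 -0.15765562]
[ 0.6020048  -0.09628406]
shift [0.0441 0.0098 0.1557] rot [ 0.04 -0.03  0.13]
shift [0.0441 0.0099 0.0597] rot [ 0.04 -0.03  0.13]
```

>>> {"api": "drive_effector", "payload": {
  "steps": [
    [[0.044,0.010,0.03,0,0,0],[0.044,0.010,0.06,0,0,0],[0.044,0.010,0.06,0,0,0],[0.044,0.010,0.1,0,0,0],[0.044,0.010,0.13,0,0,0],[0.044,0.010,0.155,0,0,0],[0.044,0.010,0.155,0,0,0],[0.044,0.010,0.155,0,0,0]]
  ],
  "aperture": 0.04
}}

```text
clock: 10.55
tool_pos: [0.6032, -0.0986, 0.0562]
orientation: [[-0.102, 0.995, 0.002], [0.995, 0.102, -0.0], [-0.001, 0.002, -1.0]]
wrist_force: [-0.3, -0.6, 0.2]
opening: 0.04
grasp_force: 0.0
```

>>> {"api": "drive_effector", "payload": {
  "steps": [
    [[0,0,0,0,0,0],[0,0,0,0,0,0],[0,0,0,0,0,0],[0,0,0,0,0,0],[0,0,0,0,0,0]]
  ],
  "aperture": 0.004
}}

```text
clock: 11.18
tool_pos: [0.6023, -0.0985, 0.0548]
orientation: [[-0.102, 0.995, 0.001], [0.995, 0.102, -0.0], [-0.0, 0.001, -1.0]]
wrist_force: [-0.4, -0.4, 4.3]
opening: 0.0117
grasp_force: 30.0
```

```bash
python3 -c "
from h import *
from cell import r, imaging, order, telemetry
print(telemetry.read_state()['tool_pos'])
c=imaging.read_camera('scene');f=c['frame'][170:345,180:390,::-1]
cv2.imwrite('pics/s2.png',cv2.resize(np.uint8(255*(f/255)**.6),None,fx=3.4,fy=3.4,interpolation=2))"
```

```text
[ 0.60229073 -0.09846351  0.05480047]
```

View pics/s2.png

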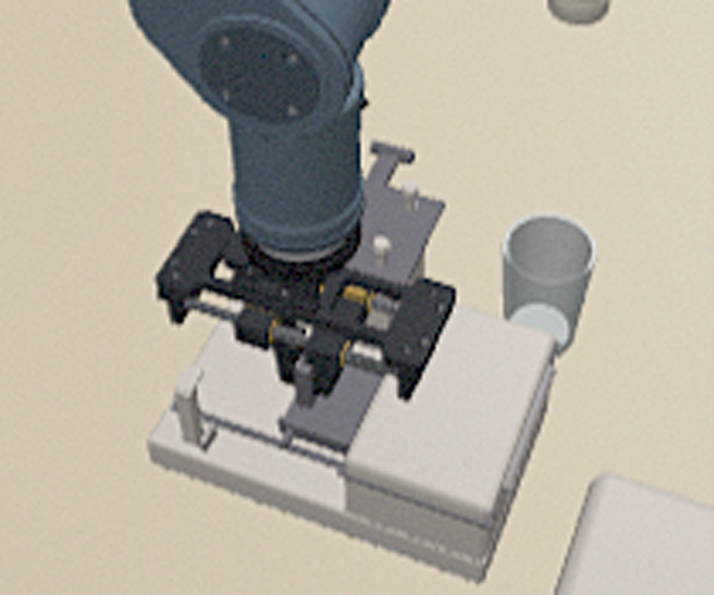

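The plate is pinched and the leaf is on its rest, with the T at native pixel (295,215). Now I'll pull the tray about 53 mm.

>>> {"api": "drive_effector", "payload": {
  "steps": [
    [[0,-0.008,0,0,0,0],[0,-0.016,0,0,0,0],[0,-0.024,0,0,0,0],[0,-0.032,0,0,0,0],[0,-0.040,0,0,0,0],[0,-0.047,0,0,0,0],[0,-0.053,0,0,0,0],[0,-0.053,0,0,0,0],[0,-0.053,0,0,0,0],[0,-0.053,0,0,0,0]]
  ]
}}

```text
clock: 12.48
tool_pos: [0.5519, -0.1037, 0.0549]
orientation: [[-0.103, 0.995, 0.006], [0.995, 0.103, 0.001], [-0.0, 0.006, -1.0]]
wrist_force: [9.2, 0.1, -4.6]
opening: 0.0118
grasp_force: 30.0
```

Run:
```python
from h import *
from cell import r, imaging, order, telemetry
th=np.radians(5.9);R=np.array([[np.cos(th),-np.sin(th)],[np.sin(th),np.cos(th)]])
s=telemetry.read_state();print('pulled',(R.T@(np.array([.6023,-.0985])-s['tool_pos'][:2])),s['clock'])
d=pickle.load(open('c0.pkl','rb'))['scene']
print('T scene at z.098',ray(d,(295.3,214.7),.098),'expect', np.array([.600,-.183])+R@[0,.27])
wshot('w4');s,c=pickle.load(open('w4.pkl','rb'));g=cv2.cvtColor(c['frame'],cv2.COLOR_RGB2GRAY)
cs=imaging.read_camera('scene');a=g[150:420,120:440]
f=np.uint8(255*(cs['frame'][250:330,215:305,::-1]/255)**.6)
A=cv2.resize(cv2.cvtColor(a,cv2.COLOR_GRAY2BGR),(400,338));B=cv2.resize(f,(400,356),interpolation=2)
o=np.zeros((356,800,3),np.uint8);o[:338,:400]=A;o[:,400:]=B;cv2.imwrite('pics/m.png',o)
```

```text
pulled [ 5.06747327e-02 -5.51519934e-05] 12.475
T scene at z.098 [0.57143229 0.08903074] expect [0.57224602 0.08556976]
12.475 [ 0.55188803 -0.10365412  0.05487449] [ 21.28233571  38.8241288  -20.11820777 107.32420484  20.83237004
  37.0909473   -5.56914195]
```

View pics/m.png

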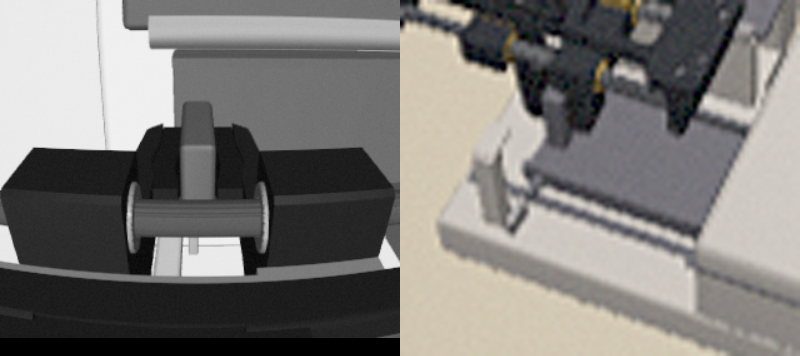

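>>> {"api": "drive_effector", "payload": {
  "steps": [
    [[0,-0.002,0,0,0,0],[0,-0.002,0,0,0,0],[0,-0.002,0,0,0,0],[0,-0.002,0,0,0,0],[0,-0.002,0,0,0,0],[0,-0.002,0,0,0,0],[0,-0.002,0,0,0,0],[0,-0.002,0,0,0,0]]
  ]
}}

```text
clock: 13.58
tool_pos: [0.55, -0.1038, 0.0548]
orientation: [[-0.103, 0.995, 0.006], [0.995, 0.103, 0.001], [0.0, 0.006, -1.0]]
wrist_force: [9.3, 0.1, -5.0]
opening: 0.0117
grasp_force: 30.0
```

Run:
```python
from h import *
from cell import r, imaging, order, telemetry
th=np.radians(5.9);R=np.array([[np.cos(th),-np.sin(th)],[np.sin(th),np.cos(th)]])
s=telemetry.read_state();print('pulled',(R.T@(np.array([.6023,-.0985])-s['tool_pos'][:2])),s['clock'])
s,c=pickle.load(open('w4.pkl','rb'));g=cv2.cvtColor(c['frame'],cv2.COLOR_RGB2GRAY)
print(g[340:352:2,264:286]);print(R.T@wray(s,c,(275,346),.0425),'mark x .5361')
cs=imaging.read_camera('scene');K=cv2.cvtColor(cs['frame'],cv2.COLOR_RGB2GRAY);print(K[284:306,234:252])
P=lambda X:cv2.projectPoints(np.array([X]),cs['rvec'],cs['tvec'],cs['intrinsics'],None)[0].ravel()
for y in(-.2034,-.2095,-.2262):print(y,P([*(R@[.5361,y]),.043]))
```

```text
pulled [ 0.05260356 -0.00010928] 13.575
[[173 111 176 232 233 230 212 158 176 178 176 173 173 159 158 225 230 231
  232 231 231 230]
 [178 108 186 240 239 239 224 168 187 187 186 181 185 170 166 234 239 238
  239 239 240 238]
 [168 104 214 238 238 238 226 166 183 188 185 184 187 168 165 235 238 237
  237 237 237 238]
 [163  96 160 180 179 178 174 163 184 188 182 183 185 168 125 177 178 179
  179 177 180 179]
 [156  95 235 234 235 234 222 161 184 187 183 181 185 170 163 231 234 234
  234 235 234 235]
 [145  91 234 234 233 236 220 157 183 185 184 180 180 166 162 230 235 235
  235 235 235 234]]
[ 0.53666239 -0.22081159] mark x .5361
[[157 171 137  67 174 177 174 175 166 184 137  72  65  72  68  75  73  74]
 [145 163  89  40 175 181 175 175 118 154  92  69  71  72  72  70  69  70]
 [137 133  62  46 177 178 179 139  47  76  68  68  68  67  71  66  69  72]
 [ 90  70  64  53 159 179 185 124  32  40  59
[... 788 characters left out ...]
4  97  75  53 111 147  72  27  96 177 174 172 177 180 185 166 126]
 [ 96  80  87  77  53 136 128  31  56 156 178 172 171 170 174 174 181 182]
 [146 133 120  95  58  89  54  37 140 176 175 176 172 170 174 171 172 173]
 [178 179 172 155 106  50  22  93 181 177 173 171 170 170 170 173 170 172]
 [169 180 179 186 165 106  69 158 178 177 171 169 169 171 174 171 172 172]
 [142 160 164 177 182 170 143 176 176 172 172 166 172 172 173 173 173 171]
 [101 111 129 145 161 172 175 180 174 175 168 168 169 173 171 173 170 170]
 [ 88  93  91 104 119 134 149 162 170 173 176 173 174 168 174 169 171 172]]
-0.2034 [243.16269238 291.62221117]
-0.2095 [242.00444222 293.66069194]
-0.2262 [238.78293245 299.33043924]
```

>>> {"api": "drive_effector", "payload": {
  "steps": [
    [[0,0,0,0,0,0],[0,0,0,0,0,0],[0,0,0,0,0,0],[0,0,0,0,0,0]]
  ]
}}

```text
clock: 14.12
tool_pos: [0.55, -0.1038, 0.0548]
orientation: [[-0.103, 0.995, 0.006], [0.995, 0.103, 0.001], [0.0, 0.006, -1.0]]
wrist_force: [9.6, 0.3, -4.6]
opening: 0.0119
grasp_force: 30.0
```

```bash
python3 -c "
from cell import r, imaging, order, telemetry
print(order.job_done())"
```

```text
the job is handed in; nothing more can be done
None
```

I flipped the drying leaf fully over onto its side rest with the pegs up, then pulled the tray 52.6 mm to the mark (I measured 52.8 mm needed). I handed the job in at 14.1 s with the gripper still holding the tray at 30 N; no verdict came back.

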